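# Load the finishing barrel and snap its cover on

## Robot

A 7-joint arm with a two-finger parallel gripper is mounted at the origin on a cart in front of the work surface, level with it; the furniture and walls round the work are solid. World frame = base frame: x ahead of the robot, y to its left, z up, the work surface at z = 0. Lengths are in m, angles in rad, forces in N, time in s.
With the tool pointing down it reaches from about 0.4 to 0.85 m from the base axis. Payload 4.5 kg.
Tool frame: the origin (TCP) lies midway between the tips of the shut fingers; the grasp point (between the pads) lies 19 mm behind it; z points along the fingers, y is the line along which they close (so a half turn about z gives the same grasp; the last joint's range is limited). The gripper opens to 88 mm and grips with 3 to 60 N. Pads are 18 mm wide; open, the fingers measure 123 mm over their backs; the gripper's body (75 mm by 187 mm) begins 45 mm behind the grasp point.
Start: joints at [-1.283, 0.689, -0.195, 1.565, 0.157, 0.902, -0.215], TCP at [0.157, 0.605, 0.213] pointing down, gripper open.
Joint ranges: [-3.01, 3.01], [-0.46, 2.08], [-1.47, 1.51], [0.13, 2.56], [-1, 4.14], [0.04, 2.09], [-2.66, 2.66]. Speed limits (rad/s): [2.57, 2.57, 3.14, 3.14, 3.14, 3.14, 3.14].

## Interface

Orientations are given as a unit quaternion [x, y, z, w].
In Python, from plant import * gives the robot as it stands.
- The arm moves only by the tool send_rows, never from a script. Its argument "targets" is a list of rows, each a list of 2 entries, a list of its own where there are three numbers: the shift along the tool's x, y, z in units of 0.3 m (1.0 is 0.3 m), then the turn, a rotation vector about the tool's x, y, z in units of pi rad (1.0 is pi rad). A call has 1 to 12 rows; each row is the pose to reach, as a shift and turn from the pose commanded when the call began, along the tool's axes at that moment, turning the shorter way round; what a row does not reach only later rows make up. A row lasts 1/8 s, in which the tool goes at most 62.5 mm and 10.7 degrees, less where a joint would pass 70% of its speed; a pose out of reach is approached as far as the arm can. A call with a number of a shift or a turn outside -1 to 1 is refused whole. A call with a gripper value outside its range is refused whole. "fingers" is the opening, from 0 (shut) to 1 (fully open), set as the call begins (left out, the last holds). The fingers move at their own pace and stop on an object; "newtons" is the grip in N (left out, the last holds). Time passes only in rows, so rows that repeat a pose let the fingers close. It gives the time, the measured TCP pose, the force, the opening and the grip force at its end, in the units of the state.
- get_state(): the state, without advancing time (a new reading comes with each control period).
- snapshot(name): name is "scene" or "top" or "wrist"; returns a dict with "img" (420x560x3 uint8, blue, green, red), "fx", "fy", "cx", "cy" (pixels), "k1" (the pictures are not rectified: a ray, as slopes to the right and down, at radius r is drawn at 1 + k1 r^2 times it, then the intrinsics apply), "cam_to_world" (4x4, takes a point from camera to world coordinates); the wrist camera has in their place "T_tool_cam" (4x4, takes a point from camera to tool coordinates, whose origin is the TCP and whose axes are the flange's). Camera axes: x right, y down, z forward; pixel columns grow to the right and rows downward; lengths in m; the calibration is good to about 2 mm. A picture is of the moment at which its call begins: read the wrist's pose just before it. There is no depth.
- finish_job(): hands the job in; it is judged then, once.
The state is a dict: "clock": time; "q": joint angles; "qd": joint speeds; "joint_torque": joint torques, N m; "tool_pos": TCP position; "eef_rot": TCP orientation; "contact_force": force on the tool from outside, world axes, zero at the start; "moment": the same for the moment, N m; "opening": opening from 0.0 (shut) to 1.0 (fully open); "finger_force": force on a finger pad.
Only numpy, scipy, OpenCV 4.12 (cv2) and the standard library are available. Lean on these libraries where they do the work, as an engineer would, in place of code of your own. Each camera call takes 0.05 s, during which the arm holds its last target. There are 200 camera calls.

## Task

Pour all six steel balls from the scoop into the round barrel and stand the empty scoop upright back on the boards. Then set the round cover on the barrel and press it straight down by its knob until it snaps past the four spring catches and is fully home; keep pressing firmly and finish while still holding the knob and pressing it down. Leave the other things where they are.

Things in the scene. Friction and masses are not known exactly. Their poses are not given: they have to be found in the camera images.
- barrel: Finishing barrel: fixed upright round grey plastic pot on a dark foot plate (diameter 112, 6 mm thick). Origin at the centre of its underside on the work boards, z up. Outer diameter 82, bore 76, inner floor at z = 6, open rim at z = 50 mm. Four steel spring catches stand round it at 45, 135, 225, 315 degrees in its frame (see mouth).
- mouth (a point): Centre of the barrel's open mouth, 50 mm above its origin. The catches are 12 mm wide sprung arms at radius 47 mm that reach 13 mm above the rim, with inward wedge noses (tip at radius 40.5 mm, 6 mm above the rim). They yield outward as the cover is pushed down, together about 7 to 15 N; about 2.5 mm above home the cover passes them, the force drops suddenly and they close over its edge.
- cover: Loose round press-on cover, grey plastic, 80 g, lying right way up on the boards. Origin at the centre of its underside, z up. Tapered plug below (diameter 62 mm at z = 0, 72 mm from z = 5 to 8), which enters the barrel's bore; plate of diameter 87 mm from z = 8 to 12.5 mm. Any yaw fits. Fully home, the plate lies on the barrel's rim and this origin is 42 mm above the barrel's.
- knob (a point): Middle of the black round knob on top of the cover: on its axis, 25.5 mm above its origin. The knob has diameter 24 mm and is 26 mm tall (z = 12.5 to 38.5 mm of the cover).
- scoop: Loose sheet-aluminium pouring scoop, 120 g, open at the top, holding the balls, standing on its flat floor. Origin at the centre of the floor's underside, z up, +x toward the spout. Grip it across its two parallel upright cheeks: 44 mm apart outside (along y), 2.5 mm thick, 40 mm high from x = -29 to 26 mm. Closed back at x = -29; from x = 26 mm the floor rises at 45 degrees to the spout.
- spout (a point): Middle of the scoop's spout lip, 61.5 mm ahead (+x) of its origin and 37.5 mm above it; axes as the scoop's. The channel is 39 mm wide inside. The balls begin to roll out at about 45 degrees of nose-down tilt.
- ball_0: Steel burnishing ball 1 of 6, diameter 16 mm, 17 g, lying in the scoop at the start; origin at its centre.
- ball_1: Steel burnishing ball 2 of 6, diameter 16 mm, 17 g, lying in the scoop at the start; origin at its centre.
- ball_2: Steel burnishing ball 3 of 6, diameter 16 mm, 17 g, lying in the scoop at the start; origin at its centre.
- ball_3: Steel burnishing ball 4 of 6, diameter 16 mm, 17 g, lying in the scoop at the start; origin at its centre.
- ball_4: Steel burnishing ball 5 of 6, diameter 16 mm, 17 g, lying in the scoop at the start; origin at its centre.
- ball_5: Steel burnishing ball 6 of 6, diameter 16 mm, 17 g, lying in the scoop at the start; origin at its centre.
- brass_weight: Brass weight with a knob, diameter 33 mm, 44 mm high; a bystander, not to be disturbed. Origin at the centre of its underside.
- loupe: Black eye loupe, a ring-like cup of diameter 36 mm, 27 mm high; a bystander, not to be disturbed. Origin at the centre of its underside.
- wax_block: Block of carving wax, 34 x 52 x 18 mm; a bystander, not to be disturbed. Origin at the centre of its underside.
- bit_1: Wooden offcut, 22 x 60 x 12 mm; a bystander, not to be disturbed. Origin at the centre of its underside.
- oil_bottle: Brown bottle with black cap, diameter 32 mm, 66 mm high; a bystander, not to be disturbed. Origin at the centre of its underside.
- board_left: One of two fixed pale wooden work boards, 36 mm thick, that lie side by side on the table and carry all the things of the task: x 185, y 353 mm. Origin at the centre of its underside.
- board_right: The other board, to its right, also 36 mm thick: x 275, y 255 mm. Origin at the centre of its underside.

How it is judged:
By the outcome, as a careful person would: the job done as asked, in the order asked, and still so for the second after the job is handed in, while the arm keeps its last pose, push and grip.
It also fails if it takes over 67 s, if anything falls off the work surface, if the arm or the gripper's body presses on something with over 40 N, if the wrist force passes 120 N, or if a joint passes its speed limit or range.

## Working session

There is one attempt and no reset: what is moved stays moved. The work goes in short steps, Python scripts to look and compute and a tool call to move; the robot and the scene stay as the last step left them, time stands still between calls to the robot, and variables do not carry over. Pictures are saved under pics/ and viewed, at most 10 in all, crops included, and the job is handed in when it is done.

Besides the shell and the picture viewer there is one more tool, called after "Call:" as name(argument=value, ...), one argument or row to a line, values as JSON. send_rows: Moves the arm, as the interface text tells. Its arguments: {"type":"object","properties":{"targets":{"type":"array"},"fingers":{"type":"number"},"newtons":{"type":"number"}},"required":["targets"]}

```bash
mkdir -p pics; ls; cat > h.py <<'E'
from plant import *
import numpy as np, cv2, pickle
from scipy.spatial.transform import Rotation as R
def grab(n):
    s=get_state(); d=snapshot(n)
    if n=="wrist":
        T=np.eye(4);T[:3,:3]=R.from_quat(s["eef_rot"]).as_matrix();T[:3,3]=s["tool_pos"]
        d["cam_to_world"]=T@np.array(d["T_tool_cam"])
    return d
def KD(d): return np.array([[d["fx"],0,d["cx"]],[0,d["fy"],d["cy"]],[0,0,1.]]),np.array([d["k1"],0,0,0.])
def ray(d,uv):
    K,D=KD(d); p=cv2.undistortPoints(np.array(uv,float).reshape(-1,1,2),K,D).reshape(-1,2)
    T=np.array(d["cam_to_world"]); v=np.c_[p,np.ones(len(p))]@T[:3,:3].T
    return T[:3,3],v
def onz(d,uv,z):
    o,v=ray(d,uv); return o+v*((z-o[2])/v[:,2])[:,None]
def proj(d,P):
    K,D=KD(d); T=np.linalg.inv(np.array(d["cam_to_world"]))
    return cv2.projectPoints(np.array(P,float).reshape(-1,3),cv2.Rodrigues(T[:3,:3])[0],T[:3,3],K,D)[0].reshape(-1,2)
E
python3 - <<'E'
from h import *
for n in("top","scene"):
    d=grab(n); pickle.dump(d,open(n+".pkl","wb")); cv2.imwrite(f"pics/{n}.png",d["img"])
    print(n,np.round(d["cam_to_world"],3).tolist(),d["fx"],d["k1"])
s=get_state();print(s)
E
```

```text
pics
top [[0.013, -0.989, 0.148, 0.326], [-0.999, -0.018, -0.03, -0.052], [0.032, -0.147, -0.989, 0.937], [0.0, 0.0, 0.0, 1.0]] 447.78200121544876 0.04605923163943798
scene [[0.71, -0.544, 0.448, 0.051], [-0.704, -0.56, 0.436, -0.477], [0.013, -0.625, -0.78, 0.802], [0.0, 0.0, 0.0, 1.0]] 468.64977899965345 -0.1331379612221373
{'clock': 0.1, 'q': array([-1.28321266,  0.68990348, -0.19451668,  1.56621863,  0.15726308,
        0.9024904 , -0.21509083]), 'qd': array([ 0.00189069, -0.00194913,  0.00074908, -0.00341382, -0.00013003,
       -0.00289003,  0.0003338 ]), 'joint_torque': array([-2.31161714e-03, -5.28497458e+01, -1.27130281e+00, -1.53834879e+01,
       -5.25860593e-02,  1.97275011e-03,  5.71516227e-05]), 'tool_pos': array([0.15680359, 0.6043917 , 0.21269377]), 'eef_rot': array([ 1.26523109e-01,  9.91963324e-01, -8.14856369e-04, -5.84145951e-05]), 'contact_force': array([-0.07501354,  0.31252693, -0.23693239]), 'moment': array([-0.02129045,  0.04301766,  0.02377922]), 'finger_force': 0.0, 'opening': 0.9992588423885406}
```

View pics/top.png

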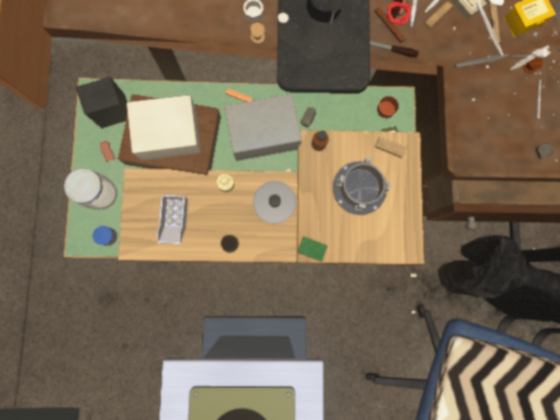

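View pics/scene.png

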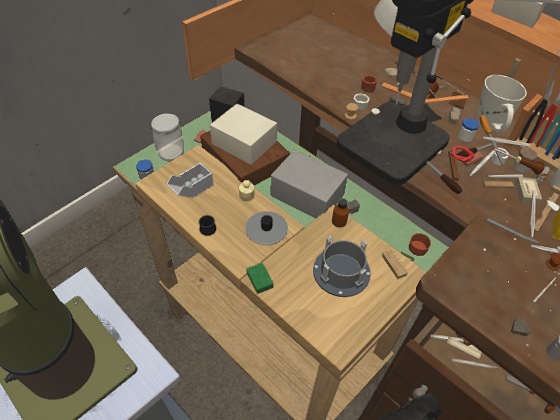

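The top view shows the scoop at about (172,218) with its spout toward the robot, the cover at (274,201), the barrel at (362,185) and the bystanders around them. I'll enlarge the key parts.

```bash
python3 - <<'E'
from h import *
t=pickle.load(open("top.pkl","rb"));s=pickle.load(open("scene.pkl","rb"))
def c(d,x,y,w,h,f): return cv2.resize(d["img"][y:y+h,x:x+w],None,fx=f,fy=f,interpolation=cv2.INTER_CUBIC)
a=np.vstack([np.hstack([c(t,145,185,80,60,5),c(t,320,150,80,60,5)]),np.hstack([c(s,160,155,80,60,5),c(s,300,230,80,60,5)])])
cv2.imwrite("pics/crop.png",a)
# cover: grey disc plate; foot: dark disc
for n,d,(x,y,w,h) in(("cover",t,(245,175,55,55)),("foot",t,(325,150,70,70))):
    im=d["img"][y:y+h,x:x+w]; hsv=cv2.cvtColor(im,cv2.COLOR_BGR2HSV)
    m=((hsv[...,1]<70)).astype(np.uint8)
    cs=cv2.findContours(m,cv2.RETR_EXTERNAL,cv2.CHAIN_APPROX_NONE)[0]; k=max(cs,key=cv2.contourArea)
    e=cv2.fitEllipse(cv2.convexHull(k)+np.array([x,y])); print(n,e)
    for z in((.0485,) if n=="cover" else (.042,.086)): print(z,onz(d,[e[0]],z))
    kk=k.reshape(-1,2)+np.array([x,y]); p=onz(d,kk,.0485 if n=="cover" else .042)
    c0=cv2.minEnclosingCircle(p[:,:2].astype(np.float32)); print(c0)
hsv=cv2.cvtColor(t["img"],cv2.COLOR_BGR2HSV)
x,y,w,h=150,185,50,70
m=(hsv[y:y+h,x:x+w,1]<70).astype(np.uint8)
k=max(cv2.findContours(m,0,1)[0],key=cv2.contourArea)
print(cv2.minAreaRect(k+np.array([x,y])),cv2.approxPolyDP(k,2,True).reshape(-1,2)+[x,y])
E
```

```text
cover ((274.16632080078125, 202.0167999267578), (42.220001220703125, 42.68450927734375), 80.2346420288086)
0.0485 [[ 0.4619174  -0.05760404  0.0485    ]]
((0.46224212646484375, -0.057526227086782455), 0.0431823767721653)
foot ((361.5166015625, 185.8720703125), (53.668861389160156, 58.91090774536133), 56.20243835449219)
0.042 [[ 0.49945658 -0.23546831  0.042     ]]
0.086 [[ 0.49090507 -0.22646624  0.086     ]]
((0.5013009309768677, -0.2336423248052597), 0.0604545921087265)
((171.78660583496094, 218.9207305908203), (27.166156768798828, 48.92116928100586), 6.340191841125488) [[162 195]
 [157 241]
 [180 243]
 [185 223]
 [186 199]
 [184 196]]
```

View pics/crop.png

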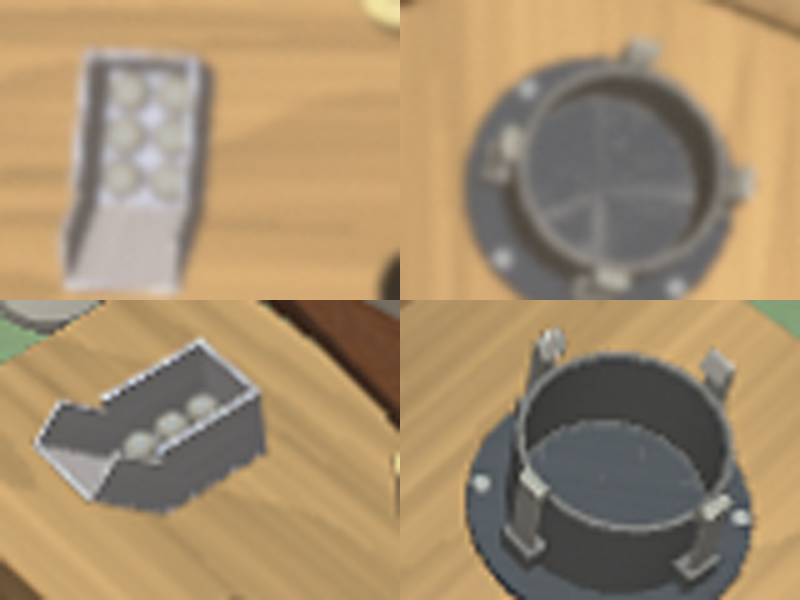

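The crops show the scoop's rim, its spout lip toward the robot, and the six balls in 2 rows of 3. They also show the barrel rim with four catches. Next I'll triangulate these points from the two views.

```bash
cat >> h.py <<'E'
def tri(obs):
    A=np.zeros((3,3));b=np.zeros(3)
    for d,uv in obs:
        o,v=ray(d,[uv]);v=v[0]/np.linalg.norm(v[0]);M=np.eye(3)-np.outer(v,v);A+=M;b+=M@o
    return np.linalg.solve(A,b)
def go(p,Rt,st=None):
    "shift/turn in move units from the present pose to TCP p, rotation Rt"
    s=st or get_state(); R0=R.from_quat(s["eef_rot"])
    print("shift",np.round(R0.inv().apply(np.array(p)-s["tool_pos"])/.3,4),"turn",np.round((R0.inv()*Rt).as_rotvec()/np.pi,4),
      "mm",np.round(1000*np.linalg.norm(np.array(p)-s["tool_pos"])),"clock",round(s["clock"],2))
def down(a): # tool z down, tool x at azimuth a
    x=np.array([np.cos(a),np.sin(a),0]);z=np.array([0,0,-1.]);return R.from_matrix(np.c_[x,np.cross(z,x),z])
E
python3 - <<'E'
from h import *
import plant; print([n for n in dir(plant) if n[0]!='_'])
t=pickle.load(open("top.pkl","rb"));s=pickle.load(open("scene.pkl","rb"))
T=lambda x,y:(145+x/5-.4,185+y/5-.4); S=lambda x,y:(160+x/5-.4,155+y/5-.4)
pts={"lipL":((65,288),(38,440)),"lipR":((181,290),(92,500)),"backL":((87,52),(203,342)),"backR":((202,57),(260,392))}
# scene-left lip corner: spout faces robot; far (+y) corner is left in both views
for k,(a,b) in pts.items():
    print(k,np.round(tri([(t,T(*a)),(s,S(*b))]),4),"top only",np.round(onz(t,[T(*a)],.0735 if k[0]=='l' else .076),4), "scene only",np.round(onz(s,[S(*b)],.0735 if k[0]=='l' else .076),4))
# barrel rim
print("rim top",onz(t,[(320+222/5-.4,150+168/5-.4)],.086))
rim=[(520,440),(730,440),(622,355),(626,527)]
P=onz(s,[(300+(x-400)/5-.4,230+(y-300)/5-.4) for x,y in rim],.086);print("rim scene",P,P.mean(0))
rt=[(518,168),(726,170),(622,65),(622,271)]
P=onz(t,[(320+(x-400)/5-.4,150+y/5-.4) for x,y in rt],.086);print("rim top",P,P.mean(0))
# knob
hs=[cv2.cvtColor(d["img"],cv2.COLOR_BGR2HSV)[...,2] for d in(t,s)]
for d,v,(x,y,w,h) in((t,hs[0],(262,190,25,25)),(s,hs[1],(250,208,35,35))):
    m=(v[y:y+h,x:x+w]<60).astype(np.uint8);k=max(cv2.findContours(m,0,1)[0],key=cv2.contourArea)
    c,r=cv2.minEnclosingCircle(k);u=(c[0]+x,c[1]+y);print("knob",u,r,onz(d,[u],.0655))
E
```

```text
['Unreachable', 'finish_job', 'get_state', 'snapshot']
lipL [ 0.3875  0.2417 -0.2264] top only [[0.3768 0.1627 0.0735]] scene only [[0.2845 0.0353 0.0735]]
lipR [ 0.3842  0.1825 -0.2177] top only [[0.3766 0.1191 0.0735]] scene only [[ 0.2824 -0.0017  0.0735]]
backL [ 0.5094  0.2448 -0.2482] top only [[0.4675 0.1587 0.076 ]] scene only [[0.36   0.0265 0.076 ]]
backR [ 0.5032  0.1815 -0.2291] top only [[0.4664 0.1149 0.076 ]] scene only [[ 0.3602 -0.0084  0.076 ]]
rim top [[ 0.49627922 -0.23137168  0.086     ]]
rim scene [[ 0.46733913 -0.20290553  0.086     ]
 [ 0.52337791 -0.25796166  0.086     ]
 [ 0.52460845 -0.20431151  0.086     ]
 [ 0.46631753 -0.255074    0.086     ]] [ 0.49541076 -0.23006318  0.086     ]
rim top [[ 0.49552425 -0.19082169  0.086     ]
 [ 0.49623438 -0.2719395   0.086     ]
 [ 0.53732612 -0.23186767  0.086     ]
 [ 0.45577265 -0.23085255  0.086     ]] [ 0.49621435 -0.23137035  0.086     ]Traceback (most recent call last):
  File "<stdin>", line 18, in <module>
ValueError: max() iterable argument is empty
```

```bash
python3 - <<'E'
from h import *
s=pickle.load(open("scene.pkl","rb"))
S=lambda x,y:(160+x/5-.4,155+(y-300)/5-.4)
P=onz(s,[S(38,440),S(92,500)],.0735);Q=onz(s,[S(203,342),S(262,392)],.076);print(P,Q)
l=(np.array([.3767,.1409])+P.mean(0)[:2])/2;b=(np.array([.467,.1368])+Q.mean(0)[:2])/2
u=(l-b)/np.linalg.norm(l-b);o=(l-61.5e-3*u+b+29e-3*u)/2;a=np.arctan2(u[1],u[0]);print("scoop",o,np.degrees(a),np.linalg.norm(l-b))
go([*o,.036+.15],down(a))
E
```

```text
[[0.38001534 0.16377177 0.0735    ]
 [0.37562587 0.1198028  0.0735    ]] [[0.46713244 0.15845565 0.076     ]
 [0.46593396 0.1163471  0.076     ]]
scoop [0.43824522 0.13845272] 177.28598446807774 0.08960680763046391
shift [-1.298  -1.2678  0.0912] turn [-0.0005 -0.     -0.0657] mm 545.0 clock 0.1
```

Call:
send_rows(
  targets=[
    [[-0.65,-0.634,0],[0,0,0]],
    [[-0.65,-0.634,0],[0,0,0]],
    [[-0.65,-0.634,0],[0,0,0]],
    [[-0.65,-0.634,0],[0,0,0]],
    [[-0.65,-0.634,0],[0,0,0]],
    [[-0.65,-0.634,0],[0,0,0]],
  ],
  fingers=0.8,
)

```text
clock: 0.85
tool_pos: [0.2989, 0.3702, 0.2133]
eef_rot: [0.128, 0.992, -0.001, 0.0]
contact_force: [-0.4, 0.3, 0.2]
opening: 0.804
finger_force: 0.0
```

Call:
send_rows(
  targets=[
    [[-0.648,-0.634,0.02],[0,0,-0.0657]],
    [[-0.648,-0.634,0.02],[0,0,-0.0657]],
    [[-0.648,-0.634,0.02],[0,0,-0.0657]],
    [[-0.648,-0.634,0.02],[0,0,-0.0657]],
    [[-0.648,-0.634,0.02],[0,0,-0.0657]],
    [[-0.648,-0.634,0.02],[0,0,-0.0657]],
    [[-0.648,-0.634,0.02],[0,0,-0.0657]],
  ],
)

```text
clock: 1.72
tool_pos: [0.4377, 0.1417, 0.2074]
eef_rot: [0.022, 1.0, 0.001, -0.0]
contact_force: [-0.0, 0.7, -0.5]
opening: 0.799
finger_force: 0.0
```

```bash
python3 - <<'E'
from h import *
d=grab("wrist");pickle.dump(d,open("w1.pkl","wb"));cv2.imwrite("pics/w1.png",d["img"])
s=get_state();print(s["tool_pos"],s["q"],s["clock"])
a=np.radians(177.286);o=np.array([.43825,.13845,.036]);Rs=R.from_euler("z",a)
P=o+Rs.apply([[x/1e3,y/1e3,z/1e3] for x,y,z in((61.5,22,37.5),(61.5,-22,37.5),(-29,22,40),(-29,-22,40),(26,22,40),(26,-22,40))])
print(proj(d,P).round(1))
go([*o[:2],.036+.006],down(a))
E
```

```text
[0.43755857 0.14167755 0.2074555 ] [-0.19419437  0.50087181 -0.3278374   2.0478489   0.26251659  0.63161931
  0.83001844] 1.775
[[247.9 121.9]
 [300.4 122. ]
 [249.6 225.4]
 [298.6 225.5]
 [248.4 164.4]
 [299.8 164.5]]
shift [-0.0029 -0.0115  0.5515] turn [ 0.0005 -0.0001  0.0013] mm 165.0 clock 1.77
```

View pics/w1.png

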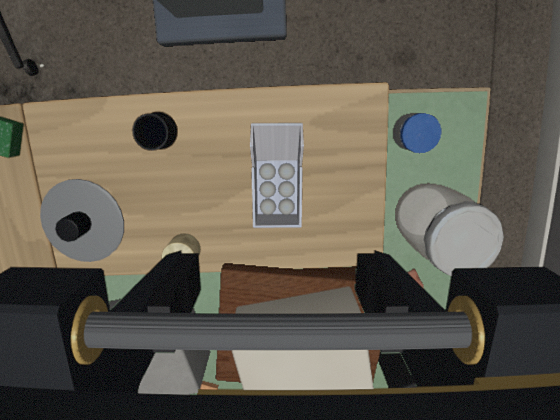

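The wrist view shows the scoop at columns 251–303 and rows 123–226, about 2.5 px from the prediction. A jar at (464,238) might be near the gripper body, so I'll check that clearance.

```bash
python3 - <<'E'
from h import *
t=pickle.load(open("top.pkl","rb"));w=pickle.load(open("w1.pkl","rb"));s=pickle.load(open("scene.pkl","rb"))
print("jar top",tri([(t,(83,184)),(w,(464,238)),(s,(168,123))]))
L=[tri([(t,(169.2,242.5)),(w,(277,123)),(s,(172.6,188.6))]),tri([(t,(173.5,195.5)),(w,(276.5,226)),(s,(206,178))])];print(L)
print("cover knob top w",onz(w,[(66,230)],.0745), "plate",onz(w,[(82,220)],.0485))
E
```

```text
jar top [0.48256977 0.29983304 0.09633114]
[array([0.37761627, 0.14251764, 0.07201236]), array([0.47225223, 0.14183144, 0.04291551])]
cover knob top w [[ 0.46374054 -0.05650723  0.0745    ]] plate [[ 0.4621632  -0.05457232  0.0485    ]]
```

Call:
send_rows(
  targets=[
    [[-0.003,-0.007,0.2],[0,0,0.001]],
    [[-0.003,-0.007,0.38],[0,0,0.001]],
    [[-0.003,-0.007,0.48],[0,0,0.001]],
    [[-0.003,-0.007,0.53],[0,0,0.001]],
    [[-0.003,-0.007,0.55],[0,0,0.001]],
    [[-0.003,-0.007,0.55],[0,0,0.001]],
    [[-0.003,-0.007,0.55],[0,0,0.001]],
  ],
)

```text
clock: 2.65
tool_pos: [0.4395, 0.1375, 0.0431]
eef_rot: [0.025, 1.0, 0.0, 0.001]
contact_force: [-0.0, 0.5, -0.1]
opening: 0.803
finger_force: 0.0
```

Call:
send_rows(
  targets=[
    [[0,0,0],[0,0,0]],
    [[0,0,0],[0,0,0]],
    [[0,0,0],[0,0,0]],
    [[0,0,0],[0,0,0]],
    [[0,0,0],[0,0,0]],
    [[0,0,0],[0,0,0]],
  ],
  fingers=0.3,
  newtons=35,
)

```text
clock: 3.4
tool_pos: [0.4398, 0.138, 0.0427]
eef_rot: [0.025, 1.0, 0.001, 0.001]
contact_force: [0.9, 3.3, 5.8]
opening: 0.494
finger_force: 35.0
```

Call:
send_rows(
  targets=[
    [[0,0,-0.03],[0,0,0]],
    [[0,0,-0.1],[0,0,0]],
    [[0,0,-0.22],[0,0,0]],
    [[0,0,-0.34],[0,0,0]],
    [[0,0,-0.42],[0,0,0]],
    [[0,0,-0.45],[0,0,0]],
    [[0,0,-0.45],[0,0,0]],
  ],
)

```text
clock: 4.28
tool_pos: [0.4388, 0.1362, 0.1773]
eef_rot: [0.026, 1.0, -0.0, -0.0]
contact_force: [0.3, 0.2, -2.0]
opening: 0.494
finger_force: 35.0
```

```bash
cat > fk.py <<'E'
from h import *
import itertools
from scipy.optimize import least_squares
D=[([-1.28321266,.68990348,-.19451668,1.56621863,.15726308,.9024904,-.21509083],[.15680359,.6043917,.21269377],[.126523109,.991963324,-.000814856,-.00005841])]
def fk(q,sg,p):
    h,L1,a,L2,b,Lt,y0,yt=p; ax="zyzyzyz"; r=R.from_euler("z",y0); x=np.array([0,0,h])
    tr=[[0,0,0],[0,0,0],[a,0,L1],[-a,0,L2],[0,0,0],[b,0,0],[0,0,Lt]]
    for i in range(7):
        r=r*R.from_euler(ax[i],sg[i]*q[i]); x=x+r.apply(tr[i])
    return x,r*R.from_euler("z",yt)
E
python3 - <<'E'
from fk import *
s=get_state();print(s["tool_pos"],s["contact_force"],s["opening"],s["clock"],repr(s["q"]))
D.append(([-0.19419437,0.50087181,-0.3278374,2.0478489,0.26251659,0.63161931,0.83001844],[0.43755857,0.14167755,0.2074555],list(down(0).as_quat())))
D.append((s["q"],s["tool_pos"],s["eef_rot"]))
D[1]=(D[1][0],D[1][1],None)
best=[]
for sg in itertools.product((1,-1),repeat=7):
    if sg[1]<0: continue
    def f(p):
        o=[]
        for q,x,r in D:
            X,Rr=fk(q,sg,p); o+=list((X-x)*3)
            if r is not None:o+=list((R.from_quat(r).inv()*Rr).as_rotvec())
        return np.array(o)
    for y0 in(0,np.pi,):
      for yt in (0,np.pi/2,np.pi,-np.pi/2):
        r=least_squares(f,[.3,.4,0,.4,.05,.2,y0,yt],max_nfev=60);best.append((r.cost,sg,r.x))
best.sort(key=lambda k:k[0])
for b in best[:6]:print(b[0],b[1],b[2].round(3))
E
```

```text
[0.43880156 0.13615981 0.17731272] [ 0.33721998  0.22786518 -1.98623931] 0.4941421930194144 4.275 array([-0.19438015,  0.55159334, -0.31716262,  2.08361755,  0.31756465,
        0.552333  ,  0.77954143])
4.110061230618745e-05 (-1, 1, -1, 1, -1, 1, -1) [-0.413  0.596  0.017  0.356  0.054 -0.384 -0.062  1.509]
4.110061230621261e-05 (-1, 1, -1, 1, -1, 1, -1) [-0.413  0.596  0.017  0.356  0.054 -0.384 -0.062  1.509]
4.110061230622746e-05 (-1, 1, -1, 1, -1, 1, -1) [-0.413  0.596  0.017  0.356  0.054 -0.384 -0.062 -4.774]
4.110061230632568e-05 (-1, 1, -1, 1, -1, 1, -1) [-0.413  0.596  0.017  0.356  0.054 -0.384 -0.062  1.509]
0.006699130168709228 (-1, 1, -1, 1, -1, 1, -1) [-2.614 -0.702  0.054 -0.212  0.098 -3.233  3.078  4.649]
0.006699130168710777 (-1, 1, -1, 1, -1, 1, -1) [-2.614 -0.702  0.054 -0.212  0.098 -3.233  3.078 -1.634]
```

Call:
send_rows(
  targets=[
    [[-0.02,-0.06,-0.03],[0,-0.02,0]],
    [[-0.08,-0.2,-0.08],[0,-0.05,0]],
    [[-0.14,-0.36,-0.12],[0,-0.08,0]],
    [[-0.2,-0.52,-0.12],[0,-0.11,0]],
    [[-0.26,-0.68,-0.12],[0,-0.11,0]],
    [[-0.32,-0.82,-0.12],[0,-0.11,0]],
    [[-0.32,-0.9,-0.12],[0,-0.11,0]],
    [[-0.32,-0.9,-0.12],[0,-0.11,0]],
  ],
)

```text
clock: 5.28
tool_pos: [0.5195, -0.1403, 0.2115]
eef_rot: [0.028, 0.985, -0.005, 0.17]
contact_force: [-0.2, 1.3, -1.5]
opening: 0.492
finger_force: 35.0
```

```bash
cat >> fk.py <<'E'
D.append(([-0.19419437,0.50087181,-0.3278374,2.0478489,0.26251659,0.63161931,0.83001844],[0.43755857,0.14167755,0.2074555],None))
D.append(([-0.19438015,0.55159334,-0.31716262,2.08361755,0.31756465,0.552333,0.77954143],[0.43880156,0.13615981,0.17731272],None))
SG=(-1,1,-1,1,-1,1,-1)
lo=np.array([-.46*0-3.01,-.46,-1.47,.13,-1,.04,-2.66]);hi=np.array([3.01,2.08,1.51,2.56,4.14,2.09,2.66])
def fit():
    s=get_state();DD=D+[(s["q"],s["tool_pos"],s["eef_rot"])]
    def f(p):
        o=[]
        for q,x,r in DD:
            X,Rr=fk(q,SG,p); o+=list((X-x)*3)
            if r is not None:o+=list((R.from_quat(r).inv()*Rr).as_rotvec())
        return np.array(o)
    r=least_squares(f,[.3,.4,0,.4,.05,.3,0,1.5]);return r.cost,r.x,s
def ik(p,x,Rt,q0,n=1):
    best=None;rng=np.random.default_rng(0)
    for k in range(n):
        g=q0 if k==0 else rng.uniform(lo,hi)
        g=np.clip(g,lo+.02,hi-.02)
        def e(q):
            X,Rr=fk(q,SG,p);return np.r_[(X-x)*5,(Rt.inv()*Rr).as_rotvec(),(q-q0)*.003]
        r=least_squares(e,g,bounds=(lo+.01,hi-.01))
        E=np.linalg.norm(r.fun[:6])
        if best is None or E<best[0]-.01:best=(E,r.x)
        if best[0]<.02:break
    return best
E
python3 - <<'E'
from fk import *
c,p,s=fit();print(c,p.round(4),s["tool_pos"],s["contact_force"],s["q"].round(2));np.save("p.npy",p);np.save("q3.npy",s["q"])
B=np.array([.4958,-.2307,.086])
for az in range(0,360,30):
  row=[]
  for th in(0,40,60,75,85):
    Rt=down(np.radians(az))*R.from_rotvec([0,-np.radians(th),0])
    # lip rel TCP in tool frame: x .0615, z -(.0375-.006)
    lip=B-np.r_[12*np.cos(np.radians(az)),12*np.sin(np.radians(az)),0]/1e3+[0,0,.06 if th<50 else .02]
    x=lip-Rt.apply([.0615+.0015,0,-.031])
    b=ik(p,x,Rt,s["q"] if th==0 else b[1],6);row.append((round(b[0],3),))
  print(az,row,b[1].round(2))
E
```

```text
0.0007405896953627084 [ 3.0500e-01  5.9440e-01 -9.0000e-04  3.3590e-01  1.0000e-02  3.4580e-01
 -7.0000e-02  1.5028e+00] [ 0.51949446 -0.14026654  0.21145203] [-0.15265871  1.33710777 -1.5201172 ] [ 0.45  0.49 -0.35  2.16  0.65  0.21  1.06]
0 [(np.float64(0.0),), (np.float64(0.0),), (np.float64(0.0),), (np.float64(0.0),), (np.float64(0.063),)] [-0.07  1.48  0.92  1.01  0.    2.08 -0.72]
30 [(np.float64(0.0),), (np.float64(0.0),), (np.float64(0.0),), (np.float64(0.0),), (np.float64(0.0),)] [-0.24  1.41  0.76  1.24  0.3   1.7  -0.77]
60 [(np.float64(0.0),), (np.float64(0.0),), (np.float64(0.0),), (np.float64(0.0),), (np.float64(0.0),)] [-0.54  1.45  0.98  1.64  0.37  1.05 -0.7 ]
90 [(np.float64(0.0),), (np.float64(0.0),), (np.float64(0.0),), (np.float64(0.0),), (np.float64(0.0),)] [-0.8   1.69  1.37  2.07 -0.1   0.2  -0.2 ]
120 [(np.float64(0.0),), (np.float64(0.0),), (np.float64(0.0),), (np.float64(0.015),), (np.float64(0.008),)] [ 0.02  1.39 -0.3   2.55  1.86  2.08 -2.25]
150 [(np.float64(0.0),), (np.float64(0.0),), (np.float64(0.162),), (np.float64(0.355),), (np.float64(0.332),)] [-
[... 244 characters left out ...]
p.float64(0.0),), (np.float64(0.0),), (np.float64(0.0),)] [ 1.54  1.77 -1.46  2.28  2.63  0.2   0.66]
240 [(np.float64(0.0),), (np.float64(0.0),), (np.float64(0.0),), (np.float64(0.0),), (np.float64(0.0),)] [ 1.09  1.24 -0.39  1.79 -0.98  1.23 -1.95]
270 [(np.float64(0.0),), (np.float64(0.0),), (np.float64(0.0),), (np.float64(0.0),), (np.float64(0.0),)] [ 0.68  1.27  0.13  1.38 -0.85  1.92 -1.91]
300 [(np.float64(0.0),), (np.float64(0.0),), (np.float64(0.0),), (np.float64(0.0),), (np.float64(0.0),)] [ 0.7   1.38 -0.36  1.03 -0.34  2.08 -2.21]
330 [(np.float64(0.0),), (np.float64(0.0),), (np.float64(0.0),), (np.float64(0.06),), (np.float64(0.232),)] [ 0.51  1.29 -0.27  1.07 -0.    2.08 -1.9 ]
```

```bash
cat > pourpath.py <<'E'
from fk import *
B=np.array([.4958,-.2307,.086]); LIP=np.array([.0615+.0015,0,-.031])
def pose(az,th,h,back=.012):
    a=np.radians(az);Rt=down(a)*R.from_rotvec([0,-np.radians(th),0])
    lip=B-back*np.r_[np.cos(a),np.sin(a),0]+[0,0,h]
    return lip-Rt.apply(LIP),Rt
def track(p,q,x0,R0,x1,R1,n):
    from scipy.spatial.transform import Slerp
    sl=Slerp([0,1],R.concatenate([R0,R1]));E=0;qs=[]
    for k in range(1,n+1):
        def e(v):
            X,Rr=fk(v,SG,p);return np.r_[(X-(x0+(x1-x0)*k/n))*5,(sl(k/n).inv()*Rr).as_rotvec(),(v-q)*.01]
        r=least_squares(e,np.clip(q,lo+.002,hi-.002),bounds=(lo,hi));q=r.x;E=max(E,np.linalg.norm(r.fun[:6]));qs.append(q)
    return q,E
E
python3 - <<'E'
from pourpath import *
p=np.load("p.npy");s=get_state();q0=s["q"]
for az in(60,75,90,105,115,210,225,240,255,270):
    x,r=s["tool_pos"],R.from_quat(s["eef_rot"]);q=q0;o=[]
    for th,h in((20,.09),(40,.05),(60,.02),(75,.015),(85,.015)):
        x1,r1=pose(az,th,h);q,E=track(p,q,x,r,x1,r1,15 if th==20 else 6);x,r=x1,r1;o.append(round(E,3))
    print(az,o,q.round(2))
E
```

```text
60 [np.float64(0.0), np.float64(0.0), np.float64(0.0), np.float64(0.0), np.float64(0.0)] [-0.58  1.52  1.11  1.63  0.23  1.01 -0.57]
75 [np.float64(0.0), np.float64(0.0), np.float64(0.0), np.float64(0.0), np.float64(0.0)] [-0.71  1.6   1.24  1.85  0.17  0.63 -0.48]
90 [np.float64(0.0), np.float64(0.0), np.float64(0.0), np.float64(0.0), np.float64(0.0)] [-0.8   1.69  1.35  2.07 -0.01  0.2  -0.29]
105 [np.float64(0.0), np.float64(0.029), np.float64(0.0), np.float64(0.0), np.float64(0.0)] [-0.36  1.29  0.27  2.33  1.78  1.29 -2.14]
115 [np.float64(0.0), np.float64(0.048), np.float64(0.0), np.float64(0.0), np.float64(0.0)] [-0.25  1.34  0.16  2.48  1.94  1.57 -2.33]
210 [np.float64(0.0), np.float64(0.02), np.float64(0.001), np.float64(0.0), np.float64(0.0)] [ 1.55  1.79 -1.47  2.28  2.54  0.21  0.76]
225 [np.float64(0.0), np.float64(0.0), np.float64(0.0), np.float64(0.0), np.float64(0.064)] [ 1.53  1.73 -1.47  2.07  0.61  0.28  2.66]
240 [np.float64(0.0), np.float64(0.0), np.float64(0.0), np.float64(0.124), np.float64(0.241)] [ 1.48  1.65 -1.47  2.    0.52  0.46  2.66]
255 [np.float64(0.0), np.float64(0.0), np.float64(0.116), np.float64(0.284), np.float64(0.392)] [ 1.38  1.59 -1.47  1.81  0.39  0.8   2.66]
270 [np.float64(0.0), np.float64(0.075), np.float64(0.28), np.float64(0.422), np.float64(0.495)] [ 1.25  1.6  -1.47  1.54  0.27  1.25  2.66]
```

```bash
python3 - <<'E'
from pourpath import *
x,r=pose(75,20,.09);print(x);go(x,r)
E
```

```text
[ 0.47462776 -0.30971588  0.1684168 ]
shift [ 0.1588 -0.5724  0.0956] turn [ 0.1914 -0.0019  0.5321] mm 180.0 clock 5.28
```

Call:
send_rows(
  targets=[
    [[0.01,-0.05,0],[0.016,0,0.044]],
    [[0.02,-0.1,0],[0.032,0,0.089]],
    [[0.03,-0.15,0],[0.048,0,0.133]],
    [[0.045,-0.2,0.0],[0.064,-0.001,0.177]],
    [[0.06,-0.25,0.01],[0.08,-0.001,0.222]],
    [[0.075,-0.3,0.02],[0.096,-0.001,0.266]],
    [[0.09,-0.35,0.03],[0.112,-0.001,0.31]],
    [[0.105,-0.4,0.045],[0.128,-0.001,0.355]],
    [[0.12,-0.45,0.06],[0.144,-0.001,0.4]],
    [[0.135,-0.5,0.075],[0.16,-0.002,0.443]],
    [[0.15,-0.54,0.09],[0.175,-0.002,0.488]],
    [[0.159,-0.572,0.096],[0.191,-0.002,0.532]],
  ],
)

```text
clock: 6.78
tool_pos: [0.4776, -0.3049, 0.1689]
eef_rot: [0.78, 0.601, -0.136, 0.107]
contact_force: [0.2, 0.3, -1.5]
opening: 0.498
finger_force: 35.0
```

```bash
python3 - <<'E'
from pourpath import *
x,r=pose(75,40,.045);print(x);go(x,r);s=get_state();print(s["q"].round(2),s["tool_pos"])
c,p,s=fit();print(c);X,Rr=fk(s["q"],SG,np.load("p.npy"));print(X,(R.from_quat(s["eef_rot"]).inv()*Rr).magnitude())
E
```

```text
[ 0.47504602 -0.3081549   0.14774824]
shift [ 0.0122 -0.0058  0.0706] turn [ 0.0016 -0.1116  0.0007] mm 22.0 clock 6.78
[0.01 0.72 0.45 1.91 0.1  0.53 0.  ] [ 0.4776346  -0.30494957  0.16890828]
0.0010711336868150115
[ 0.47405237 -0.28701611  0.15482102] 0.023932859589285097
```

Call:
send_rows(
  targets=[
    [[0.006,-0.004,0.03],[0,-0.04,0]],
    [[0.012,-0.006,0.07],[0.001,-0.08,0]],
    [[0.012,-0.006,0.07],[0.001,-0.112,0.001]],
    [[0.012,-0.006,0.07],[0.001,-0.112,0.001]],
  ],
)

```text
clock: 7.28
tool_pos: [0.4766, -0.3059, 0.1464]
eef_rot: [0.742, 0.576, -0.271, 0.21]
contact_force: [0.2, 0.1, -0.7]
opening: 0.494
finger_force: 35.0
```

```bash
python3 - <<'E'
from pourpath import *
s=get_state();print(s["q"].round(2),s["tool_pos"],R.from_quat(s["eef_rot"]).as_matrix().round(2).tolist())
a=grab("scene");b=grab("top")
print(proj(a,s["tool_pos"]+R.from_quat(s["eef_rot"]).apply(LIP)),proj(b,s["tool_pos"]+R.from_quat(s["eef_rot"]).apply(LIP)))
c=lambda d,x,y:cv2.resize(d["img"][y:y+120,x:x+80],None,fx=5,fy=5,interpolation=cv2.INTER_CUBIC)
cv2.imwrite("pics/p1.png",np.hstack([c(a,300,190),c(b,320,120)]))
x,r=pose(75,60,.02);go(x,r);x,r=pose(75,78,.015);go(x,r)
E
```

```text
[-0.34  0.97  0.77  1.97  0.21  0.43 -0.27] [ 0.4766378  -0.30592     0.14643557] [[0.19, 0.97, -0.16], [0.74, -0.25, -0.62], [-0.64, -0.0, -0.77]]
[[351.36514086 247.49347279]] [[373.50935762 180.16848779]]
shift [ 0.0372 -0.0018 -0.0136] turn [ 1.700e-03 -1.109e-01 -1.000e-04] mm 12.0 clock 7.38
shift [ 0.0514 -0.0015 -0.074 ] turn [ 0.0016 -0.2109 -0.0004] mm 27.0 clock 7.38
```

View pics/p1.png

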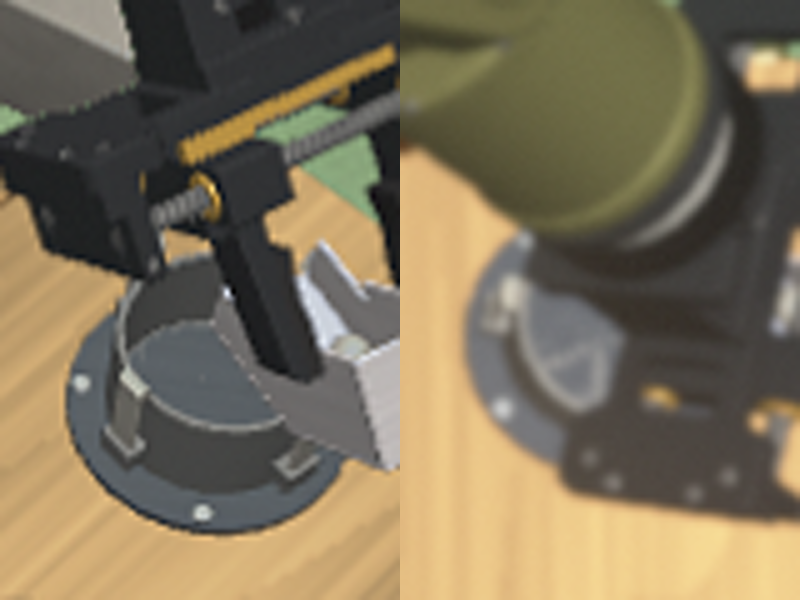

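Call:
send_rows(
  targets=[
    [[0.01,0,-0.005],[0,-0.02,0]],
    [[0.015,-0.001,-0.01],[0,-0.04,0]],
    [[0.02,-0.001,-0.01],[0.001,-0.06,0]],
    [[0.028,-0.001,-0.012],[0.001,-0.08,0]],
    [[0.034,-0.001,-0.013],[0.001,-0.1,0]],
    [[0.037,-0.002,-0.02],[0.001,-0.115,0]],
    [[0.04,-0.002,-0.03],[0.001,-0.13,0]],
    [[0.042,-0.002,-0.035],[0.001,-0.145,0]],
    [[0.044,-0.002,-0.045],[0.001,-0.16,0]],
    [[0.046,-0.002,-0.053],[0.001,-0.175,0]],
    [[0.049,-0.002,-0.063],[0.001,-0.193,0]],
    [[0.051,-0.002,-0.074],[0.001,-0.211,0]],
  ],
)

```text
clock: 8.88
tool_pos: [0.4814, -0.286, 0.1567]
eef_rot: [0.618, 0.471, -0.498, 0.384]
contact_force: [0.3, -0.0, -0.9]
opening: 0.493
finger_force: 35.0
```

Call:
send_rows(
  targets=[
    [[0,0,0],[0,0,0]],
    [[0,0,0],[0,0,0]],
    [[0,0,0],[0,0,0]],
    [[0,0,0],[0,0,0]],
    [[0,0,0],[0,0,0]],
    [[0,0,0],[0,0,0]],
  ],
)

```text
clock: 9.62
tool_pos: [0.4811, -0.2851, 0.1563]
eef_rot: [0.617, 0.472, -0.499, 0.384]
contact_force: [-0.6, 0.8, -0.9]
opening: 0.492
finger_force: 35.0
```

```bash
python3 - <<'E'
from pourpath import *
s=get_state();print(s["q"].round(2),s["tool_pos"],s["contact_force"],s["opening"],s["clock"])
Rr=R.from_quat(s["eef_rot"]);print("tilt",np.degrees(np.arcsin(-Rr.as_matrix()[2,0])),s["tool_pos"]+Rr.apply(LIP))
a=grab("scene")
cv2.imwrite("pics/p2.png",cv2.resize(a["img"][190:310,290:420],None,fx=5,fy=5,interpolation=cv2.INTER_CUBIC))
for th,h in((88,.02),(70,.04),(40,.08),(0,.1)): x,r=pose(75,th,h);print(th);go(x,r)
E
```

```text
[-0.68  1.53  1.06  1.85  0.22  0.67 -0.56] [ 0.48114479 -0.28511116  0.1562589 ] [-0.60490819  0.84159651 -0.93368495] 0.4923126850679304 9.625
tilt 78.06305787985428 [ 0.49251711 -0.24326938  0.10103268]
88
shift [-0.0302  0.0004 -0.0445] turn [-0.0001 -0.0552 -0.0008] mm 16.0 clock 9.68
70
shift [-0.0642  0.0004  0.0079] turn [ 0.      0.0448 -0.0008] mm 19.0 clock 9.68
40
shift [-0.1028  0.0005  0.0594] turn [ 2.000e-04  2.115e-01 -7.000e-04] mm 36.0 clock 9.68
0
shift [-0.0087  0.0003  0.0616] turn [ 0.0005  0.4337 -0.0006] mm 19.0 clock 9.68
```

View pics/p2.png

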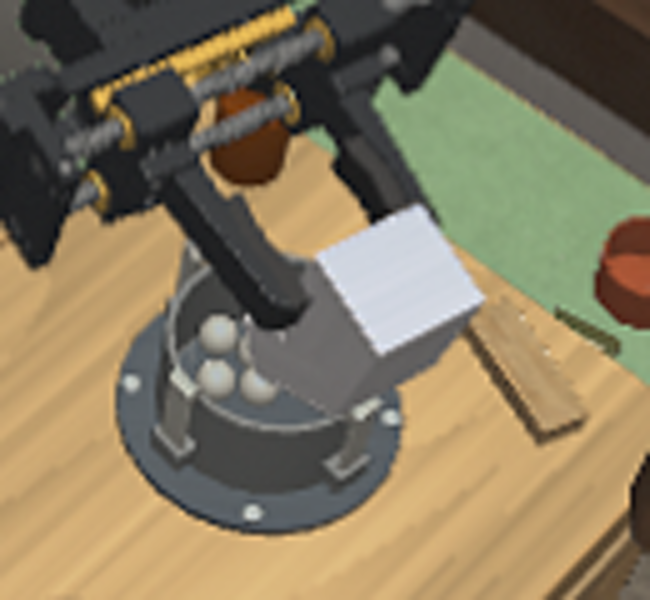

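Four balls are visible in the barrel at about (217,333), (215,378), (258,385) and (248,345), and nothing has spilled. Tilting the scoop back up.

Call:
send_rows(
  targets=[
    [[-0.05,0,0.005],[0,0.02,0]],
    [[-0.064,0,0.01],[0,0.045,0]],
    [[-0.08,0,0.025],[0,0.09,0]],
    [[-0.09,0,0.04],[0,0.13,0]],
    [[-0.1,0,0.05],[0,0.17,0]],
    [[-0.103,0,0.059],[0,0.21,0]],
    [[-0.09,0,0.062],[0,0.26,0]],
    [[-0.07,0,0.062],[0,0.31,0]],
    [[-0.05,0,0.062],[0,0.36,0]],
    [[-0.03,0,0.062],[0,0.4,0]],
    [[-0.03,0,0.062],[0,0.434,-0.001]],
    [[-0.03,0,0.062],[0,0.434,-0.001]],
  ],
)

```text
clock: 11.18
tool_pos: [0.473, -0.3087, 0.1613]
eef_rot: [0.795, 0.606, -0.001, 0.0]
contact_force: [1.1, -0.6, -0.3]
opening: 0.493
finger_force: 35.0
```

```bash
python3 - <<'E'
from h import *
d=grab("scene");s=get_state();print(s["tool_pos"],s["contact_force"],s["q"].round(2))
cv2.imwrite("pics/p3.png",cv2.resize(d["img"][150:310,250:430],None,fx=4,fy=4,interpolation=cv2.INTER_CUBIC))
a=np.radians(177.3)
go([.45,-.05,.2],down(a))
E
```

```text
[ 0.47426002 -0.30605152  0.16098844] [ 0.47933823 -0.20227322 -1.32215807] [ 0.43  0.68  0.1   1.81 -0.1   0.65  0.33]
shift [ 0.8027 -0.3008 -0.1306] turn [-4.00e-04  0.00e+00 -5.69e-01] mm 260.0 clock 11.22
```

View pics/p3.png

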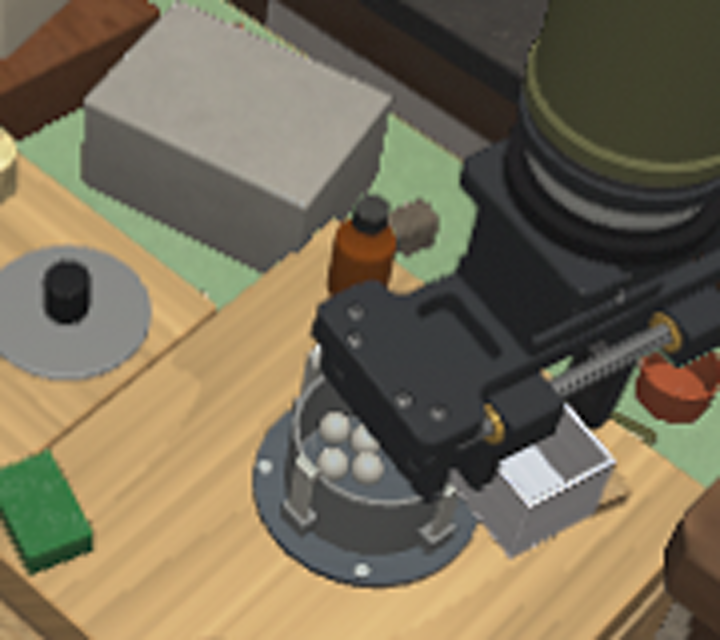

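The visible part of the scoop is empty and the bystanders are untouched. Carrying it back.

Call:
send_rows(
  targets=[
    [[0.02,-0.01,-0.05],[0,0,-0.04]],
    [[0.08,-0.03,-0.1],[0,0,-0.09]],
    [[0.15,-0.055,-0.13],[0,0,-0.14]],
    [[0.23,-0.085,-0.13],[0,0,-0.19]],
    [[0.31,-0.115,-0.13],[0,0,-0.24]],
    [[0.39,-0.145,-0.13],[0,0,-0.29]],
    [[0.47,-0.175,-0.13],[0,0,-0.34]],
    [[0.55,-0.205,-0.13],[0,0,-0.39]],
    [[0.63,-0.235,-0.13],[0,0,-0.44]],
    [[0.7,-0.26,-0.13],[0,0,-0.49]],
    [[0.76,-0.285,-0.13],[0,0,-0.53]],
    [[0.803,-0.3,-0.13],[0,0,-0.569]],
  ],
)

```text
clock: 12.72
tool_pos: [0.45, -0.0456, 0.1999]
eef_rot: [0.017, 1.0, -0.0, -0.0]
contact_force: [-0.7, 0.0, -1.5]
opening: 0.493
finger_force: 35.0
```

```bash
python3 - <<'E'
from h import *
s=get_state();print(s["tool_pos"],s["contact_force"],s["clock"])
a=np.radians(177.3)
go([.4396,.1385,.12],down(a));go([.4396,.1385,.0435],down(a))
E
```

```text
[ 0.45002494 -0.04563751  0.1999141 ] [-0.68380112  0.0077323  -1.48330206] 12.725
shift [0.0553 0.6124 0.2661] turn [-0.0002 -0.0002  0.0043] mm 201.0 clock 12.72
shift [0.0551 0.6125 0.5211] turn [-0.0002 -0.0002  0.0043] mm 242.0 clock 12.72
```

Call:
send_rows(
  targets=[
    [[0.01,0.1,0.0],[0,0,0.004]],
    [[0.025,0.28,0.0],[0,0,0.004]],
    [[0.045,0.46,0.08],[0,0,0.004]],
    [[0.055,0.6,0.2],[0,0,0.004]],
    [[0.055,0.612,0.32],[0,0,0.004]],
    [[0.055,0.612,0.42],[0,0,0.004]],
    [[0.055,0.612,0.47],[0,0,0.004]],
    [[0.055,0.612,0.5],[0,0,0.004]],
    [[0.055,0.612,0.51],[0,0,0.004]],
    [[0.055,0.612,0.515],[0,0,0.004]],
    [[0.055,0.612,0.515],[0,0,0.004]],
  ],
)

```text
clock: 14.1
tool_pos: [0.4428, 0.1357, 0.0464]
eef_rot: [0.028, 1.0, 0.001, 0.001]
contact_force: [-0.2, 0.2, -1.6]
opening: 0.492
finger_force: 35.0
```

```bash
python3 - <<'E'
from h import *
s=get_state();print(s["tool_pos"],s["contact_force"],s["moment"])
go([.4396,.1385,.0425],down(np.radians(177.3)))
E
```

```text
[0.44275102 0.13574616 0.04642314] [-0.20830177  0.20802717 -1.61182423] [-0.00342017  0.00952461  0.04436383]
shift [0.011  0.0086 0.0131] turn [ 0.0003  0.0005 -0.0029] mm 6.0 clock 14.1
```

Lower slowly until it touches.

Call:
send_rows(
  targets=[
    [[0,0,0.005],[0,0,0]],
    [[0,0,0.009],[0,0,0]],
    [[0,0,0.012],[0,0,0]],
    [[0,0,0.012],[0,0,0]],
    [[0,0,0.012],[0,0,0]],
  ],
)

```text
clock: 14.72
tool_pos: [0.4426, 0.1355, 0.0428]
eef_rot: [0.028, 1.0, 0.0, 0.001]
contact_force: [-0.6, -1.0, 5.9]
opening: 0.492
finger_force: 35.0
```

Call:
send_rows(
  targets=[
    [[0,0,0],[0,0,0]],
    [[0,0,0],[0,0,0]],
    [[0,0,0],[0,0,0]],
    [[0,0,0],[0,0,0]],
  ],
  fingers=0.75,
)

```text
clock: 15.22
tool_pos: [0.4424, 0.1357, 0.0423]
eef_rot: [0.028, 1.0, 0.0, 0.0]
contact_force: [-0.7, -0.1, 0.8]
opening: 0.754
finger_force: 0.0
```

Call:
send_rows(
  targets=[
    [[0,0,-0.03],[0,0,0]],
    [[0,0,-0.1],[0,0,0]],
    [[0,0,-0.25],[0,0,0]],
    [[0,0,-0.4],[0,0,0]],
    [[0,0,-0.5],[0,0,0]],
    [[0,0,-0.5],[0,0,0]],
  ],
)

```text
clock: 15.98
tool_pos: [0.4437, 0.1359, 0.1947]
eef_rot: [0.028, 1.0, 0.001, 0.003]
contact_force: [-0.3, -0.3, -0.6]
opening: 0.749
finger_force: 0.0
```

```bash
python3 - <<'E'
from h import *
s=get_state();print(s["tool_pos"],s["contact_force"],s["clock"],s["opening"])
d=grab("wrist");pickle.dump(d,open("w2.pkl","wb"))
e=grab("scene");cv2.imwrite("pics/w2.png",np.hstack([d["img"][60:420,0:400],cv2.resize(e["img"][150:270,140:270],(390,360),interpolation=cv2.INTER_CUBIC)]))
go([.462,-.057,.2],down(np.pi*.99))
E
```

```text
[0.44365472 0.13591825 0.19474171] [-0.28780122 -0.32264958 -0.60294143] 15.975 0.7490865912421584
shift [-0.1023 -0.6358 -0.0256] turn [ 0.0001  0.0003 -0.0079] mm 193.0 clock 16.07
```

View pics/w2.png

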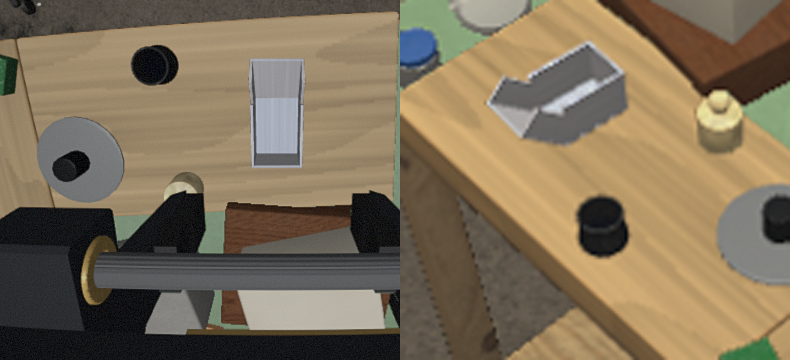

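The scoop stands empty and upright at its spot; next, the cover. First I'll check which yaw suits the barrel.

```bash
python3 - <<'E'
from pourpath import *
p=np.load("p.npy");s=get_state()
# knob / plate from this wrist view and scene, for a cross-check
w=pickle.load(open("w2.pkl","rb"));t=pickle.load(open("top.pkl","rb"))
for n,d,(x,y,ww,h) in(("w",w,(30,165,100,105)),):
    hsv=cv2.cvtColor(d["img"][y:y+h,x:x+ww],cv2.COLOR_BGR2HSV);m=(hsv[...,1]<60).astype(np.uint8)
    k=max(cv2.findContours(m,0,1)[0],key=cv2.contourArea).reshape(-1,2)+[x,y]
    P=onz(d,k,.0485)[:,:2].astype(np.float32);print("plate",cv2.minEnclosingCircle(P))
for az in(178,150,120,90,60):
    x,r,q=s["tool_pos"],R.from_quat(s["eef_rot"]),s["q"];o=[]
    for pt in([.462,-.057,.2],[.462,-.057,.05],[.462,-.057,.2],[.496,-.231,.2],[.496,-.231,.09]):
        x1=np.array(pt);q,E=track(p,q,x,r,x1,down(np.radians(az)),10);x,r=x1,down(np.radians(az));o.append((round(float(E),3),q.round(2).tolist()) if pt[2]<.1 else round(float(E),3))
    print(az,o)
E
```

```text
plate ((0.4634251296520233, -0.05573960021138191), 0.04378325119614601)
178 [0.0, (0.0, [0.13, 0.79, -0.15, 2.19, 0.56, 0.2, 1.01]), 0.0, 0.0, (0.0, [0.55, 0.78, -0.35, 1.92, 0.51, 0.52, 1.39])]
150 [0.0, (0.0, [0.1, 0.78, -0.09, 2.19, 0.36, 0.18, 0.73]), 0.0, 0.0, (0.0, [0.49, 0.77, -0.23, 1.92, 0.34, 0.49, 1.06])]
120 [0.0, (0.0, [0.07, 0.78, -0.04, 2.19, 0.15, 0.17, 0.43]), 0.0, 0.0, (0.0, [0.42, 0.76, -0.11, 1.92, 0.17, 0.47, 0.72])]
90 [0.0, (0.0, [0.05, 0.78, 0.02, 2.19, -0.06, 0.17, 0.12]), 0.0, 0.0, (0.0, [0.36, 0.76, 0.01, 1.92, -0.01, 0.46, 0.38])]
60 [0.0, (0.0, [0.02, 0.78, 0.07, 2.19, -0.27, 0.18, -0.19]), 0.0, 0.0, (0.0, [0.3, 0.76, 0.13, 1.92, -0.19, 0.47, 0.04])]
```

Call:
send_rows(
  targets=[
    [[-0.01,-0.06,-0.02],[0,0,0]],
    [[-0.04,-0.22,-0.02],[0,0,0]],
    [[-0.07,-0.4,-0.02],[0,0,0]],
    [[-0.1,-0.56,0.05],[0,0,0]],
    [[-0.104,-0.636,0.15],[0,0,0]],
    [[-0.104,-0.636,0.25],[0,0,0]],
    [[-0.104,-0.636,0.3],[0,0,0]],
    [[-0.104,-0.636,0.3],[0,0,0]],
  ],
)

```text
clock: 17.08
tool_pos: [0.461, -0.0565, 0.1004]
eef_rot: [0.028, 1.0, 0.0, -0.002]
contact_force: [0.8, 0.4, -0.6]
opening: 0.75
finger_force: 0.0
```

```bash
python3 - <<'E'
from h import *
s=get_state();print(s["tool_pos"],s["contact_force"],s["clock"])
go([.4625,-.057,.0515],down(np.radians(178)))
E
```

```text
[ 0.46099401 -0.05651041  0.10036638] [ 0.82264732  0.37278618 -0.56677988] 17.075
shift [-0.0058 -0.0014  0.1629] turn [ 0.0001 -0.0014 -0.0065] mm 49.0 clock 17.07
```

Call:
send_rows(
  targets=[
    [[-0.006,-0.001,0.07],[0,0,0]],
    [[-0.006,-0.001,0.12],[0,0,0]],
    [[-0.006,-0.001,0.15],[0,0,0]],
    [[-0.006,-0.001,0.16],[0,0,0]],
    [[-0.006,-0.001,0.16],[0,0,0]],
    [[-0.006,-0.001,0.16],[0,0,0]],
  ],
)

```text
clock: 17.82
tool_pos: [0.465, -0.0571, 0.0547]
eef_rot: [0.028, 1.0, 0.0, 0.001]
contact_force: [-0.2, 0.2, -0.1]
opening: 0.745
finger_force: 0.0
```

Call:
send_rows(
  targets=[
    [[0,0,0],[0,0,0]],
    [[0,0,0],[0,0,0]],
    [[0,0,0],[0,0,0]],
    [[0,0,0],[0,0,0]],
    [[0,0,0],[0,0,0]],
    [[0,0,0],[0,0,0]],
    [[0,0,0],[0,0,0]],
  ],
  fingers=0.1,
  newtons=60,
)

```text
clock: 18.7
tool_pos: [0.4647, -0.057, 0.0543]
eef_rot: [0.028, 1.0, 0.0, 0.0]
contact_force: [0.9, 0.4, -0.1]
opening: 0.101
finger_force: 0.0
```

Call:
send_rows(
  targets=[
    [[0,0,-0.03],[0,0,0]],
    [[0,0,-0.1],[0,0,0]],
    [[0,0,-0.2],[0,0,0]],
    [[0,0,-0.28],[0,0,0]],
    [[0,0,-0.3],[0,0,0]],
    [[0,0,-0.3],[0,0,0]],
  ],
)

```text
clock: 19.45
tool_pos: [0.4647, -0.0573, 0.1444]
eef_rot: [0.028, 1.0, 0.0, 0.001]
contact_force: [-0.1, 0.5, -0.3]
opening: 0.101
finger_force: 0.0
```

```bash
python3 - <<'E'
from h import *
s=get_state();print(s["tool_pos"],s["contact_force"],s["moment"],s["clock"])
a=R.from_quat(s["eef_rot"]).as_matrix()[:,0];a=np.arctan2(a[1],a[0])
go([.4958,-.2307,.16],down(a))
t=grab("top");cv2.imwrite("pics/c.png",t["img"][120:260,240:420])
hsv=cv2.cvtColor(t["img"],cv2.COLOR_BGR2HSV)
E
```

```text
[ 0.46466479 -0.05725165  0.14442042] [-0.14700937  0.5399651  -0.26248854] [ 0.001285   -0.00121712  0.01509947] 19.45
shift [-0.1362 -0.5714 -0.0521] turn [0.0002 0.0004 0.    ] mm 177.0 clock 19.45
```

The fingers closed on nothing. Looking.

```bash
python3 - <<'E'
from h import *
d=grab("wrist");e=grab("scene");pickle.dump((d,e),open("m.pkl","wb"))
cv2.imwrite("pics/m.png",np.hstack([d["img"][100:400,:400],cv2.resize(e["img"][170:290,210:370],(400,300),interpolation=cv2.INTER_CUBIC)]))
E
```

```text
(no output)
```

View pics/m.png

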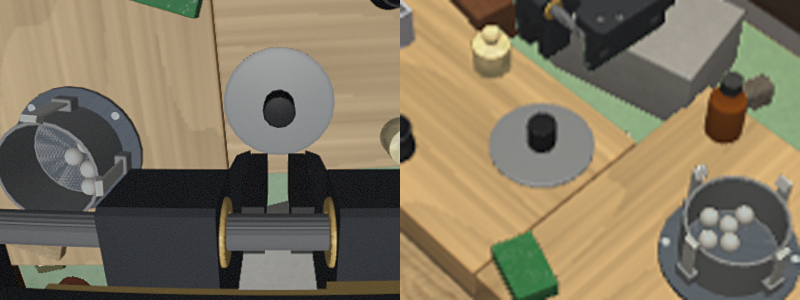

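The cover now sits at (278,200) in the wrist frame, ahead of the fingers. I'll measure its position again.

```bash
python3 - <<'E'
from h import *
d,e=pickle.load(open("m.pkl","rb"));t=grab("top")
st=get_state();print(st["tool_pos"])
for n,im,(x,y,w,h) in(("w",d,(222,140,115,115)),("s",e,(240,205,60,50)),("t",t,(245,175,55,55))):
    hsv=cv2.cvtColor(im["img"][y:y+h,x:x+w],cv2.COLOR_BGR2HSV)
    for nm,m,z in(("plate",hsv[...,1]<50,.0485),("knob",hsv[...,2]<60,.0655)):
        cs=cv2.findContours(m.astype(np.uint8),0,cv2.CHAIN_APPROX_NONE)[0]
        if not cs: continue
        k=max(cs,key=cv2.contourArea).reshape(-1,2)+[x,y]
        P=onz(im,k,z)[:,:2].astype(np.float32);c,r=cv2.minEnclosingCircle(P);print(n,nm,np.round(c,4),round(r,4),k.min(0),k.max(0))
E
```

```text
[ 0.46404262 -0.05701994  0.14350536]
w plate [ 0.4648 -0.0571] 0.0444 [224 147] [334 254]
w knob [ 0.4638 -0.0568] 0.0142 [263 190] [294 227]
s plate [ 0.461  -0.0571] 0.0433 [246 212] [287 244]
s knob [ 0.4602 -0.059 ] 0.0187 [261 216] [271 230]
t plate [ 0.4603 -0.0162] 0.0341 [245 188] [264 217]
t knob [ 0.4391 -0.0849] 0.0381 [275 196] [298 229]
```

```bash
python3 - <<'E'
from h import *
d,e=pickle.load(open("m.pkl","rb"));st=get_state();x=st["tool_pos"];Rr=R.from_quat(st["eef_rot"])
for n,im in(("w",d),("s",e)): print(n,proj(im,[x,x+Rr.apply([0,0,-.019]),x+Rr.apply([0,.022,-.019]),x+Rr.apply([0,-.022,-.019])]).round(1).tolist())
g=e["img"][170:215,250:300].max(2)
for r in g[::2]: print("".join("#" if v<40 else "+" if v<70 else "." for v in r))
print()
g=d["img"][240:340:3,200:360:2].max(2)
for r in g: print("".join("#" if v<25 else "+" if v<60 else "." for v in r))
E
```

```text
w [[279.0, 249.3], [279.2, 264.7], [326.1, 264.5], [232.3, 264.7]]
s [[267.3, 195.5], [267.4, 188.6], [259.7, 182.1], [275.3, 195.3]]
......+######+++++++.....#######++++++++++++++++++
...++++########++#.......+#####+++++++++++++++++++
+++++++###########........+##+++++++++++++++++++++
+++++++##########+...+......+..++++++++..+++++...+
++++++++###############+......+#+++++++...+++++..+
++++++.+#################++....+###+++++++++++++##
..+++++#####################+....+###+++++++######
....++..+###################......+###############
...........##+.+############......+###############
................##########+.......+###############
................#######...........+######++#####+.
.................+##..............+#####+####+....
..................................+#######+.......
..................................++###+..........
..................................................
..................................................
..................................................
..................................................
................................................
[... 2261 characters left out ...]
++++++++++++++++++++++++++++++++++++....#+++++++++++
+.++...+##..........................................................+#+..+.+.+.+
+...++.+##..........................................................+#++...+.++.
+...+..++#...........................................................#+.........
..+.+..+++...........................................................#+++...++..
+.++....++...........................................................#+..+..+.+.
.+.+++.+++...........................................................#+..++..+.+
........+............................................................+.+...++...
...++.+.+............................................................+++..+.++++
```

All the views put the knob under the TCP, but the fingertips seem to sit higher than I assumed. I'll reopen and lower the hand, feeling for the plate.

Call:
send_rows(
  targets=[
    [[0.004,0,0],[0,0,0]],
    [[0.004,0,0],[0,0,0]],
    [[0.004,0,0],[0,0,0]],
    [[0.004,0,0.1],[0,0,0]],
    [[0.004,0,0.2],[0,0,0]],
    [[0.004,0,0.28],[0,0,0]],
    [[0.004,0,0.31],[0,0,0]],
    [[0.004,0,0.315],[0,0,0]],
    [[0.004,0,0.315],[0,0,0]],
  ],
  fingers=0.6,
  newtons=20,
)

```text
clock: 20.78
tool_pos: [0.464, -0.057, 0.0504]
eef_rot: [0.028, 1.0, 0.0, 0.001]
contact_force: [-0.0, -0.3, -0.2]
opening: 0.603
finger_force: 0.0
```

Call:
send_rows(
  targets=[
    [[0,0,0.003],[0,0,0]],
    [[0,0,0.006],[0,0,0]],
    [[0,0,0.009],[0,0,0]],
    [[0,0,0.012],[0,0,0]],
    [[0,0,0.012],[0,0,0]],
  ],
)

```text
clock: 21.4
tool_pos: [0.4635, -0.0569, 0.0461]
eef_rot: [0.028, 1.0, 0.0, 0.0]
contact_force: [0.2, -0.5, -0.9]
opening: 0.599
finger_force: 0.0
```

Call:
send_rows(
  targets=[
    [[0,0,0.004],[0,0,0]],
    [[0,0,0.008],[0,0,0]],
    [[0,0,0.012],[0,0,0]],
    [[0,0,0.016],[0,0,0]],
    [[0,0,0.016],[0,0,0]],
  ],
)

```text
clock: 22.02
tool_pos: [0.4635, -0.0569, 0.0413]
eef_rot: [0.028, 1.0, 0.0, 0.0]
contact_force: [-0.1, 1.0, 0.0]
opening: 0.603
finger_force: 0.0
```

```bash
python3 - <<'E'
from h import *
s=get_state();print(s["tool_pos"],s["contact_force"],s["clock"])
e=grab("scene");d=grab("wrist")
a=cv2.resize(e["img"][165:265,215:335],(480,400),interpolation=cv2.INTER_CUBIC);b=d["img"][150:350,200:360]
cv2.imwrite("pics/n.png",np.hstack([a,cv2.resize(b,(320,400))]))
E
```

```text
[ 0.46346092 -0.05691673  0.04127043] [-0.08568701  0.98230805  0.01082355] 22.025
```

View pics/n.png

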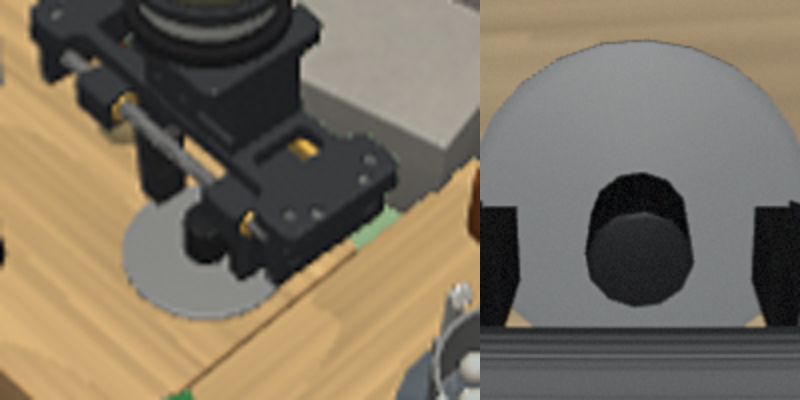

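The scene crop shows the left finger near the plate, and the wrist crop shows the knob top at (280,279) with radius about 27 px. I'll get the knob position in the tool frame from its apparent size.

```bash
python3 - <<'E'
from h import *
d=grab("wrist");s=get_state();pickle.dump((d,s["tool_pos"],s["eef_rot"]),open("n.pkl","wb"))
T=np.array(d["T_tool_cam"]);print(T.round(3).tolist(),d["fx"],d["fy"],d["cx"],d["cy"],d["k1"])
g=cv2.GaussianBlur(d["img"],(3,3),0).max(2)
for r in range(230,312,3): print(r,"".join("#" if v<28 else "+" if v<70 else "." for v in g[r,210:352:2]))
K,D=KD(d)
def tool(uv,dep):
    p=cv2.undistortPoints(np.array([[uv]],float),K,D)[0,0];return (T@np.r_[p*dep,dep,1])[:3]
print("knob top by size r=27:",tool((280,279),d["fx"]*12/27), "r26",tool((280,279),d["fx"]*12/26))
s0=s["tool_pos"];Rr=R.from_quat(s["eef_rot"])
print("predicted: knob base, top px",proj(d,[[.462,-.057,.0485],[.462,-.057,.0745],[.462,-.057+.012,.0745],[.4635,-.0569,.0413]]).round(1).tolist())
# plate front edge (low row) point
print("plate far edge pred",proj(d,[[.462-.0435,-.057,.0485]]).round(1))
E
```

```text
[[-0.001, -0.962, -0.272, 0.07], [1.0, -0.001, 0.001, -0.001], [-0.001, -0.272, 0.962, -0.171], [0.0, 0.0, 0.0, 1.0]] 354.299618428189 354.299618428189 277.39894675825224 210.61811392849833 -0.07060616144967097
230 .......................................................................
233 .......................................................................
236 ....................................+..................................
239 .............................+##########+..............................
242 ...........................+##############+............................
245 .........................+##################...........................
248 .........................####################+.........................
251 ........................######################.........................
254 #+++....................######################..................+#+#+##
257 ####...................#######+++++..+++######+.................+######
260 ####+..................####++++++++++++++++####.................#######
263 ####+..................###+++++++++++++++++++##..
[... 777 characters left out ...]
#####
296 ####......................++++++++++++++++++....................+######
299 ###+........................++++++++++++++.......................######
302 ###..............................++++............................+#####
305 ##+...............................................................#####
308 ##................................................................+####
311 #+.................................................................####
knob top by size r=27: [-72.0903624    1.20995754 143.06675225] r26 [-74.86574708   1.25652481 148.57590161]
predicted: knob base, top px [[278.5, 252.7], [278.8, 276.1], [306.8, 274.6], [278.8, 250.0]]
plate far edge pred [[273.3 165.8]]
```

The finger silhouettes start at row 254, while the TCP projects to row 250. Since the pads' front edges should show about 20 px higher, the tips really end some 15–20 mm behind the nominal TCP. I'll go lower, feeling for contact.

Call:
send_rows(
  targets=[
    [[-0.004,0.003,0.008],[0,0,0]],
    [[-0.004,0.003,0.014],[0,0,0]],
    [[-0.004,0.003,0.02],[0,0,0]],
    [[-0.004,0.003,0.025],[0,0,0]],
    [[-0.004,0.003,0.025],[0,0,0]],
  ],
)

```text
clock: 22.8
tool_pos: [0.4647, -0.0561, 0.0338]
eef_rot: [0.028, 1.0, 0.0, 0.0]
contact_force: [-1.0, 1.5, 0.5]
opening: 0.597
finger_force: 0.0
```

Call:
send_rows(
  targets=[
    [[0,0,0.003],[0,0,0]],
    [[0,0,0.006],[0,0,0]],
    [[0,0,0.009],[0,0,0]],
    [[0,0,0.012],[0,0,0]],
    [[0,0,0.012],[0,0,0]],
  ],
)

```text
clock: 23.42
tool_pos: [0.4647, -0.0561, 0.0302]
eef_rot: [0.028, 1.0, 0.0, 0.0]
contact_force: [0.1, -0.6, -0.2]
opening: 0.602
finger_force: 0.0
```

Call:
send_rows(
  targets=[
    [[0,0,0],[0,0,0]],
    [[0,0,0],[0,0,0]],
    [[0,0,0],[0,0,0]],
    [[0,0,0],[0,0,0]],
    [[0,0,0],[0,0,0]],
  ],
  fingers=0.1,
  newtons=20,
)

```text
clock: 24.05
tool_pos: [0.4648, -0.0561, 0.0303]
eef_rot: [0.028, 1.0, 0.0, 0.0]
contact_force: [0.2, 0.8, 1.5]
opening: 0.262
finger_force: 20.0
```

Gripped: the opening of 23 mm matches the knob. Raising the grip and lifting.

Call:
send_rows(
  targets=[
    [[0,0,0],[0,0,0]],
    [[0,0,0],[0,0,0]],
    [[0,0,-0.03],[0,0,0]],
    [[0,0,-0.12],[0,0,0]],
    [[0,0,-0.22],[0,0,0]],
    [[0,0,-0.3],[0,0,0]],
    [[0,0,-0.33],[0,0,0]],
    [[0,0,-0.33],[0,0,0]],
  ],
  newtons=60,
)

```text
clock: 25.05
tool_pos: [0.4648, -0.0563, 0.1296]
eef_rot: [0.028, 1.0, 0.0, 0.001]
contact_force: [0.3, 0.5, -1.6]
opening: 0.257
finger_force: 60.0
```

```bash
python3 - <<'E'
from h import *
s=get_state();print(s["tool_pos"],s["contact_force"],s["opening"],s["finger_force"],s["clock"])
go([.4991,-.2296,.125],down(np.radians(177)))
E
```

```text
[ 0.46482441 -0.05634017  0.12960698] [ 0.29948293  0.52560933 -1.595239  ] 0.25748575710758886 59.9998415261507 25.05
shift [-0.1465 -0.5702  0.0152] turn [ 0.0002  0.0005 -0.0012] mm 177.0 clock 25.05
```

Call:
send_rows(
  targets=[
    [[-0.01,-0.05,0],[0,0,0]],
    [[-0.04,-0.15,0],[0,0,0]],
    [[-0.07,-0.28,0],[0,0,0]],
    [[-0.1,-0.41,0],[0,0,0]],
    [[-0.13,-0.52,0],[0,0,0]],
    [[-0.1465,-0.57,0.01],[0,0,0]],
    [[-0.1465,-0.57,0.015],[0,0,0]],
    [[-0.1465,-0.57,0.015],[0,0,0]],
    [[-0.1465,-0.57,0.015],[0,0,0]],
  ],
)

```text
clock: 26.18
tool_pos: [0.499, -0.2276, 0.1247]
eef_rot: [0.027, 1.0, 0.001, 0.0]
contact_force: [0.1, 0.1, -0.9]
opening: 0.255
finger_force: 60.0
```

```bash
python3 - <<'E'
from h import *
s=get_state();print(s["tool_pos"],s["contact_force"],s["eef_rot"],s["clock"]);x=s["tool_pos"]
go([.4991,-.2296,.0950],down(np.radians(177)))
# where do the cover plate and the barrel rim appear in the scene / top view?
e=grab("scene");t=grab("top");w=grab("wrist");pickle.dump((e,t,w),open("b.pkl","wb"))
hsv=cv2.cvtColor(w["img"],cv2.COLOR_BGR2HSV)
g=w["img"].max(2);print("wrist rows 120-300")
for r in range(110,300,6): print(r,"".join("#" if v<40 else "+" if v<75 else "-" if v<105 else "." for v in g[r,130:430:4]))
E
```

```text
[ 0.49900778 -0.22759381  0.12473141] [ 0.06876483  0.14566025 -0.91760194] [2.66266535e-02 9.99645151e-01 7.57658914e-04 1.40964977e-04] 26.175
shift [-0.0006 -0.0068  0.0991] turn [ 0.0005  0.0001 -0.0003] mm 30.0 clock 26.18
wrist rows 120-300
110 ...........................................................................
116 ...........................................................................
122 ...........................................................................
128 ...........................................................................
134 ..............................--------..---................................
140 ...........................---------..--+-----.............................
146 .........................------.---.--------.---...........................
152 .......................-...--.--.-+......-.---..--.........................
158 ......................-...-..-++++++.....++--.--.-.........................
164 .....................-----.-++.............++--............................
170 ....................----.-+...--.---..........+--
[... 1006 characters left out ...]
..................########+.................................
254 .......................-#######.###########.#######........................
260 ......................#####################-########-......................
266 .....................#############++++++#############......................
272 ##################..+###########++++++++#+############...##################
278 ##################.+###########+++++++++++#+###########..##################
284 ##################+##############++#+##+++##############+##################
290 ################################++++##+++##################################
296 ###############################+#+++####+##################################
```

Call:
send_rows(
  targets=[
    [[-0.001,-0.006,0.02],[0,0,0]],
    [[-0.001,-0.007,0.06],[0,0,0]],
    [[-0.001,-0.007,0.09],[0,0,0]],
    [[-0.001,-0.007,0.1],[0,0,0]],
    [[-0.001,-0.007,0.1],[0,0,0]],
  ],
)

```text
clock: 26.95
tool_pos: [0.4991, -0.2313, 0.0944]
eef_rot: [0.028, 1.0, 0.0, 0.0]
contact_force: [-1.0, -0.3, -1.7]
opening: 0.256
finger_force: 60.0
```

Call:
send_rows(
  targets=[
    [[0,0,0.008],[0,0,0]],
    [[0,0,0.016],[0,0,0]],
    [[0,0,0.024],[0,0,0]],
    [[0,0,0.03],[0,0,0]],
    [[0,0,0.036],[0,0,0]],
    [[0,0,0.036],[0,0,0]],
  ],
)

```text
clock: 27.7
tool_pos: [0.4992, -0.2314, 0.0838]
eef_rot: [0.028, 1.0, 0.0, 0.0]
contact_force: [-0.3, 0.1, -1.4]
opening: 0.26
finger_force: 60.0
```

Call:
send_rows(
  targets=[
    [[0,0.003,0.004],[0,0,0]],
    [[0,0.004,0.008],[0,0,0]],
    [[0,0.004,0.012],[0,0,0]],
    [[0,0.004,0.016],[0,0,0]],
    [[0,0.004,0.016],[0,0,0]],
  ],
)

```text
clock: 28.32
tool_pos: [0.4995, -0.2303, 0.0794]
eef_rot: [0.028, 1.0, 0.0, 0.001]
contact_force: [-0.9, -0.1, 4.2]
opening: 0.252
finger_force: 60.0
```

Call:
send_rows(
  targets=[
    [[0,0,0.003],[0,0,0]],
    [[0,0,0.006],[0,0,0]],
    [[0,0,0.009],[0,0,0]],
    [[0,0,0.009],[0,0,0]],
  ],
)

```text
clock: 28.82
tool_pos: [0.5, -0.2304, 0.0776]
eef_rot: [0.028, 1.0, -0.0, 0.001]
contact_force: [-2.3, 0.6, 12.5]
opening: 0.256
finger_force: 60.0
```

Call:
send_rows(
  targets=[
    [[0.002,0,0.004],[0,0,0]],
    [[0.003,0,0.008],[0,0,0]],
    [[0.003,0,0.012],[0,0,0]],
    [[0.003,0,0.016],[0,0,0]],
    [[0.003,0,0.016],[0,0,0]],
  ],
)

```text
clock: 29.45
tool_pos: [0.4984, -0.2302, 0.0723]
eef_rot: [0.028, 1.0, 0.0, 0.0]
contact_force: [-3.2, 0.6, 10.4]
opening: 0.253
finger_force: 60.0
```

Call:
send_rows(
  targets=[
    [[0,0,0.003],[0,0,0]],
    [[0,0,0.006],[0,0,0]],
    [[0,0,0.01],[0,0,0]],
    [[0,0,0.01],[0,0,0]],
  ],
)

```text
clock: 29.95
tool_pos: [0.4985, -0.2303, 0.0721]
eef_rot: [0.028, 1.0, -0.001, 0.001]
contact_force: [-8.6, 3.1, 35.1]
opening: 0.255
finger_force: 60.0
```

Home: the TCP rise of 41.8 mm matches the expected 42, and the contact is now stiff. I'll relieve the side load slightly and keep pressing.

Call:
send_rows(
  targets=[
    [[0.002,-0.001,0],[0,0,0]],
    [[0.003,-0.001,0],[0,0,0]],
    [[0.003,-0.001,0],[0,0,0]],
    [[0.003,-0.001,0],[0,0,0]],
  ],
)

```text
clock: 30.45
tool_pos: [0.4985, -0.2303, 0.0721]
eef_rot: [0.028, 1.0, -0.001, 0.002]
contact_force: [-7.5, 2.4, 34.7]
opening: 0.259
finger_force: 60.0
```

```bash
python3 - <<'E'
from h import *
s=get_state();print(s["tool_pos"],s["contact_force"],s["moment"],s["opening"],s["clock"])
d,e=pickle.load(open("m.pkl","rb"))
g=cv2.resize(e["img"][240:290,315:372],None,fx=3,fy=3,interpolation=cv2.INTER_CUBIC).max(2)
for r in g[::4]: print("".join("#" if v>170 else "+" if v>130 else "." for v in r[::2]))
E
```

```text
[ 0.49849147 -0.23026541  0.07212673] [-7.4587101   2.43009424 34.74090095] [0.56841098 1.52452052 0.0099011 ] 0.25853563340969277 30.45
#################+..++++#+.+###########+##############################################
#################...++++######++++++.............+++++################+++#############
#################.......+#+++...........................+++#########+++++++###########
################+......++....................................++######+++++++++########
################+....+..........................................++###+.++++..+########
###############+...+...............................................++........+########
###############+.++.........................................................+#########
#############+++.......................................................+...+##########
############+.++.........................................................++###########
###########+..+..................................+........................+###########
########++....+...........+++++..............++#####+.....................++##########
######
[... 1642 characters left out ...]
.###
...............++++...............................................................+###
##.............................................................+........+........+####
###..........................................................+++.....++.........+#####
####+..........................................................++.++............######
######.........................................................................+######
#######+.....................................................................+########
#########...................................................................##########
###########+..............................................................############
```

Five balls are visible in that scene view. I'll check for the sixth by cross-matching the wrist view.

```bash
python3 - <<'E'
from h import *
d,e=pickle.load(open("m.pkl","rb"))
px=[(315+c*2/3,240+r*4/3) for c,r in((28,11.5),(49,12),(39,14.5),(27,19),(40,19.5))]
P=onz(e,px,.05);print((P[:,:2]-[.4955,-.2303]).round(3).tolist())
print("in wrist",proj(d,P).round(0).tolist())
g=d["img"][225:325,0:140];m=g.min(2)
for r in m[::3]: print("".join("#" if v>150 else "+" if v>115 else "." for v in r[::2]))
# near-wall occlusion limit in scene: floor points hidden behind rim
for dx,dy in((-.029,0),(0,-.029),(-.02,-.02),(.02,-.02),(-.02,.02)): print(dx,dy,proj(e,[[.4955+dx,-.2303+dy,.05]]).round(0),proj(d,[[.4955+dx,-.2303+dy,.05]]).round(0))
# bright grey ball-like blobs on the boards, in the start and later top view
E
```

```text
[[0.011, 0.031], [0.029, 0.011], [0.014, 0.015], [-0.008, 0.017], [0.003, 0.004]]
in wrist [[109.0, 263.0], [90.0, 284.0], [91.0, 267.0], [88.0, 243.0], [76.0, 256.0]]
++++++++.++++........+++++++........................................++
++++++++...........++.......+++......................................+
++++++...............+.+.......+++...................................+
++++..............+....+.+........++..................................
+++.................................++................................
++............................+.......++..............................
+..................+...........++......+++............................
..................+.++.+.++.+..........##++...........................
..................................++++..##++..........................
..................+..+.+..+.+..+.+###+++..+++.........................
......................+....+....+#####+++...++........................
...................++.+..........######++....+............+++++.......
................................++#####++..++++...........+...+.......
.........
[... 973 characters left out ...]
...........
+++++++++++.................................++........................
...........................................+.+++......................
......................................................................
......................................................................
......................................................................
......................................................................
......................................................................
-0.029 0 [[332. 277.]] [[ 63. 219.]]
0 -0.029 [[354. 277.]] [[ 39. 254.]]
-0.02 -0.02 [[343. 281.]] [[ 43. 231.]]
0.02 -0.02 [[357. 268.]] [[ 54. 275.]]
-0.02 0.02 [[327. 268.]] [[ 89. 228.]]
```

```bash
python3 - <<'E'
from h import *
def blobs(a,ims):
    D=None
    for b in ims:
        x=cv2.absdiff(cv2.GaussianBlur(a,(3,3),0),cv2.GaussianBlur(b,(3,3),0)).max(2);D=x if D is None else np.minimum(D,x)
    n,l,st,c=cv2.connectedComponentsWithStats((D>28).astype(np.uint8));return [(st[i].tolist(),c[i].round(0).tolist()) for i in range(1,n) if st[i][4]>8]
d,e=pickle.load(open("m.pkl","rb"));e2,t2,w2=pickle.load(open("b.pkl","rb"));now=grab("scene");nt=grab("top")
s0=pickle.load(open("scene.pkl","rb"));t0=pickle.load(open("top.pkl","rb"))
print("scene");[print(b) for b in blobs(s0["img"],[e["img"],now["img"]])]
print("top");[print(b) for b in blobs(t0["img"],[nt["img"],t2["img"]])]
sc=pickle.load(open("w2.pkl","rb"))["img"][110:235,240:315].max(2)
for r in sc[::4]: print("".join("#" if v>215 else "+" if v>180 else "-" if v>140 else "." for v in r[::1]))
E
```

```text
scene
([219, 0, 47, 39, 995], [237.0, 13.0])
([43, 113, 18, 22, 40], [52.0, 125.0])
([43, 125, 17, 20, 118], [51.0, 134.0])
([0, 158, 56, 83, 2236], [26.0, 193.0])
([180, 163, 21, 15, 92], [190.0, 170.0])
([185, 163, 31, 35, 270], [202.0, 181.0])
([167, 175, 10, 19, 49], [171.0, 181.0])
([178, 187, 8, 9, 32], [181.0, 191.0])
([0, 230, 5, 12, 19], [1.0, 235.0])
([0, 244, 3, 5, 10], [1.0, 246.0])
([330, 253, 22, 17, 177], [341.0, 259.0])
([329, 262, 8, 7, 47], [333.0, 265.0])
([25, 266, 5, 9, 30], [27.0, 270.0])
([0, 293, 18, 20, 227], [6.0, 302.0])
top
([446, 87, 114, 91, 7277], [499.0, 143.0])
([420, 91, 24, 44, 726], [433.0, 109.0])
([352, 95, 71, 95, 3882], [395.0, 146.0])
([324, 146, 23, 39, 617], [333.0, 163.0])
([351, 162, 3, 6, 14], [352.0, 165.0])
([345, 171, 5, 3, 10], [347.0, 172.0])
([345, 170, 27, 22, 262], [359.0, 181.0])
([338, 175, 6, 6, 24], [340.0, 177.0])
([423, 175, 11, 9, 30], [428.0, 179.0])
([372, 177, 7, 7, 28], [375.0, 180.0])
([452, 179, 108, 32, 2497], [509.0, 193.0])
([253, 181, 44, 42, 1434], [274.0, 201.0])
([382, 181, 7, 13, 29], [385.0, 187.0])
([423, 18
[... 2777 characters left out ...]
.+++------------
-----------++-..-++++++++++++++++++++++++++++++++++++++++...++-------------
------------+-..-++++++++++++++++++++++++++++++++++++++++...++-------------
------------++..-++++++++++++++++++++++++++++++++++++++++...++-------------
------------++..............................................++-------------
------------+-..............................................++.------------
------------+-..............................................++.------------
-----------.++++++++++++++++++++++++++++++++++++++++++++++++++-------------
---------------------------------------------------------------------------
---------------------------------------------------------------------------
```

No stray ball appears anywhere on the boards and the scoop is empty, so the sixth ball is most likely in the barrel, hidden by its wall. The cover is home under 35 N; handing in.

```bash
python3 -c "
from h import *
s=get_state();print(s['tool_pos'],s['contact_force'],s['clock']);print(finish_job())"
```

```text
[ 0.49847299 -0.23027506  0.07213636] [-6.78923939  2.72066223 34.82285657] 30.55
the job is handed in; nothing more can be done
None
```

I handed the job in at 30.6 s: scoop emptied and standing upright, cover home and still held by its knob at about 35 N. I saw only five of the six balls in the barrel; no view showed the sixth, but none was left in the scoop or in sight on the boards.

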